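# Set the longer screwdriver in the sloping rest

## Task

Two screwdrivers lie on the bench. Take the longer one and lay it in the sloping metal rest with its handle in the wide cradle at the high end and its blade in the narrow channel at the low end, tip close to the end stop, so that it can next be picked up at that slant; let go of it there. Leave the shorter screwdriver where it lies.

Things in the scene. Friction and masses are not known exactly. Their poses are not given: they have to be found in the camera images.
- long_driver: The longer screwdriver, 204 mm, 85 g, lying flat, handle pointing away from the robot (26 degrees either side). Origin: under its middle, on its underside; its centre line is 14 mm up its own z. Own +y points to the handle end: handle 26 mm thick, y = +7 to +102 mm; steel shank 6 mm thick, from y = +7 to the blade tip at -93 mm. Balances near y = +50 mm.
- long_driver_handle (a point): Point on the centre line of the longer screwdriver, inside the handle, 45 mm from the body's origin towards the handle end: a good place to hold it.
- long_driver_tip (a point): The blade tip of the longer screwdriver, on its centre line.
- short_driver: The shorter screwdriver, 169 mm, of the same kind (handle 26 mm thick, 85 mm long). Origin under its middle on its underside, own +y towards the handle end. To be left alone.
- cradle: Seat of the rest: two steel channels in line, sloping up at 25 degrees. Origin: 66 mm above the bench, where the middle of the longer screwdriver's centre line belongs. Own +x runs up the slope along the channels (seen from above, away from the robot within 20 degrees), y is level across them, z square to the slope. At x = -104 mm a stop, up to z = +12 mm, ends the low channel.
- rest: The whole rest, fixed to the bench: grey base plate 225 x 64 x 8 mm with two posts that carry the seat. Origin on the bench below the seat's origin, x along the plate. Seat x (slope) = -78 to -42 mm: shank channel, 14 mm wide, floor at seat z = -3. Seat x = 72 to 96: handle cradle, 34 mm wide, floor at seat z = -13. Both flare at the top, to z = 18. Open between them for fingers.
Not all that is in view belongs to the job. Of the things that look like the rest, take the one that is nearest to the robot's base at the start.

How it is judged:
At the end, for the whole second after the job is handed in: The longer screwdriver lies at rest in both channels of the rest, handle at the high end: along the slope within 20 mm of its place (the middle of its length at the seat's origin), and its handle point and blade tip within 10 mm of the seat's x axis, across and square to the slope (x of long_driver_handle in the frame of cradle between 0.025 and 0.065 m and y of long_driver_handle in the frame of cradle between -0.01 and 0.01 m and z of long_driver_handle in the frame of cradle between -0.01 and 0.01 m and x of long_driver_tip in the frame of cradle below -0.07 m and y of long_driver_tip in the frame of cradle between -0.01 and 0.01 m and z of long_driver_tip in the frame of cradle between -0.01 and 0.01 m and linear speed of long_driver below 0.02 m/s); the robot touches nothing.
It fails at once if the shorter screwdriver is moved more than 30 mm (distance of short_driver from where it was at the start of the episode above 0.03 m).
It also fails if it takes over 40 s, if anything falls off the work surface, if the arm or the gripper's body presses on something with over 40 N, if the wrist force passes 120 N, or if a joint passes its speed limit or range.

## Robot

A 7-joint arm with a two-finger parallel gripper is mounted at the origin on a cart in front of the work surface, level with it; the furniture and walls round the work are solid. World frame = base frame: x ahead of the robot, y to its left, z up, the work surface at z = 0. Lengths are in m, angles in rad, forces in N, time in s.
With the tool pointing down it reaches from about 0.425 to 0.975 m from the base axis. Payload 16.7 kg.
Tool frame: the origin (TCP) lies between the finger pads; the fingertips stand 11 mm ahead of it and the grasp point (between the pads) lies 8 mm behind it; z points along the fingers, y is the direction in which the jaws open and shut (so a half turn about z gives the same grasp; the last joint's range is limited). The gripper opens to 85 mm and grips with 20 to 120 N. Pads are 22 mm wide; open, the fingers measure 114 mm over their backs; the gripper's body (76 mm by 85 mm) begins 54 mm behind the grasp point. The pads swing forward as they close: fully open they stand 13 mm farther back than shut.
Start: joints at [1.087, 0.426, 0.074, 1.606, -0.034, 1.111, -0.067], TCP at [0.221, -0.638, 0.215] pointing down, gripper open.
Joint ranges: [-2.85, 2.85], [-0.5, 2.14], [-1.23, 1.37], [0.21, 2.46], [-1.02, 4.16], [0.16, 2.05], [-2.73, 2.73]. Speed limits (rad/s): [1.89, 1.89, 2.39, 2.39, 3.01, 3.01, 3.01].

## Interface

Orientations are given as a unit quaternion [w, x, y, z].
In Python, from plant import env gives the robot as it stands.
- The arm moves only by the tool arm_command, never from a script. Its argument "series" is a list of rows, each a list of 6 numbers: the shift along the tool's x, y, z in cm, then the turn, a rotation vector about the tool's x, y, z in rad. In form: [[x, y, z, rx, ry, rz], ...]. A call has 1 to 20 rows; each row shifts and turns the pose as measured when the row begins, along the tool's axes as they then stand; what a row does not reach is not made up. A row lasts 1/12 s, in which the tool goes at most 41.7 mm and 7.16 degrees, less where a joint would pass 70% of its speed; a pose out of reach is approached as far as the arm can. A call is refused whole if a number of a shift passes 4.17 or a number of a turn 0.125, either way. A call with a gripper value outside its range is refused whole. "claw" is the finger opening in cm, from 0 to 8.54, set as the call begins (left out, the last holds). The fingers move at their own pace and stop on an object; "newtons" is the grip in N (left out, the last holds). Time passes only in rows, so rows that do not move let the fingers close. It gives the time, the measured TCP pose, the force and the opening at its end, in the units of the state.
- env.state(): the state, without advancing time (a new reading comes with each control period).
- env.camera(name): name is "side" or "top" or "wrist"; returns the picture (400x640x3 uint8, blue, green, red); there is no depth.
- env.camera_params(name): a dict with "K" (3x3 intrinsics, pixels), "T" (4x4, takes a point from camera to world coordinates); the wrist camera has in their place "T_tool_cam" (4x4, takes a point from camera to tool coordinates, whose origin is the TCP and whose axes are the flange's). Camera axes: x right, y up, looking along -z (the intrinsics and any distortion apply to the point x, -y, -z); pixel columns grow to the right and rows downward; lengths in m; the calibration is good to about 2 mm. A picture is of the moment at which its call begins: read the wrist's pose just before it. camera_params takes no time and is no camera call.
- env.hand_in(): hands the job in, once; it reports no verdict.
The state is a dict: "clock": time; "joint_positions": joint angles; "joint_vel": joint speeds; "tau": joint torques, N m; "position": TCP position; "orientation": TCP orientation; "force": force on the tool from outside, world axes, zero at the start; "wrist_torque": the same for the moment, N m; "grip_width": finger opening in m.
Only numpy, scipy, OpenCV 4.12 (cv2) and the standard library are available. Lean on these libraries where they do the work, as an engineer would, in place of code of your own. Each camera call takes 0.05 s, during which the arm holds its last target. There are 200 camera calls.

## Working session

There is one attempt and no reset: what is moved stays moved. The work goes in short steps, Python scripts to look and compute and a tool call to move; the robot and the scene stay as the last step left them, time stands still between calls to the robot, and variables do not carry over. Pictures are saved under pics/ and viewed, about 8 in all and at most 12, crops included, and the job is handed in when it is done.

Besides the shell and the picture viewer there is one more tool, called after "Call:" by a JSON object that holds its "api" and its "payload", one argument or row to a line. arm_command: Moves the arm, as the interface text tells. Its arguments: {"type":"object","properties":{"series":{"type":"array","items":{"type":"array","items":{"type":"number"}}},"claw":{"type":"number"},"newtons":{"type":"number"}},"required":["series"]}

```bash
mkdir -p pics; ls; python3 - <<'E'
from plant import env
import cv2,numpy as np
s=env.state();print(s)
for n in("top","side"):
    im=env.camera(n);cv2.imwrite(f"pics/{n}0.png",im)
    p=env.camera_params(n);print(n,{k:np.round(v,4).tolist() if not isinstance(v,str) else v for k,v in p.items()})
print(env.camera_params("wrist"))
E
```

```text
pics
{'clock': 0.0, 'joint_positions': array([ 1.08751759,  0.42673644,  0.07387636,  1.60660567, -0.03409109,
        1.11077285, -0.06707575]), 'joint_vel': array([-1.96005118e-05, -1.16448206e-03, -3.44835526e-04, -2.92724607e-05,
        1.10662962e-03,  7.22743463e-04,  8.92862767e-04]), 'tau': array([-6.83511053e-05, -9.49837375e+01,  3.76093045e+00, -4.63522482e+01,
        1.92228332e-02,  1.00534206e-02, -6.36652680e-05]), 'position': array([ 0.22095728, -0.63736886,  0.214309  ]), 'orientation': array([-6.10579081e-04,  9.86108274e-01,  1.66102597e-01, -1.59791673e-04]), 'force': array([0.6991093 , 0.33383191, 0.66237892]), 'wrist_torque': array([0.04820001, 0.00972317, 0.00444601]), 'grip_width': 0.08559860452108253}
top {'K': [[458.9797, 0.0, 324.5495], [0.0, 458.9797, 201.5516], [0.0, 0.0, 1.0]], 'T': [[-0.0269, 0.9966, -0.0782, 0.41], [-0.9996, -0.0276, -0.008, 0.3641], [-0.0101, 0.078, 0.9969, 1.3163], [0.0, 0.0, 0.0, 1.0]]}
side {'K': [[469.3172, 0.0, 307.8842], [0.0, 469.3172, 195.6827], [0.0, 0.0, 1.0]], 'T': [[-0.9619, 0.128, -0.2415, 0.1733], [-0.2733, -0.4418, 0.8545, 1.5588], [0.0027, 0.8879, 0.4599, 0.7098], [0.0, 0.0, 0.0, 1.0]]}
{'K': array([[289.71138387,   0.        , 322.07495507],
       [  0.        , 289.71138387, 200.17042462],
       [  0.        ,   0.        ,   1.        ]]), 'T_tool_cam': array([[ 6.51617628e-04,  9.56489323e-01,  2.91766603e-01,
         7.48607928e-02],
       [ 9.99999269e-01, -3.26085157e-04, -1.16435595e-03,
         9.92731391e-04],
       [-1.01855328e-03,  2.91767149e-01, -9.56488836e-01,
        -1.58884326e-01],
       [ 0.00000000e+00,  0.00000000e+00,  0.00000000e+00,
         1.00000000e+00]])}
```

View pics/top0.png

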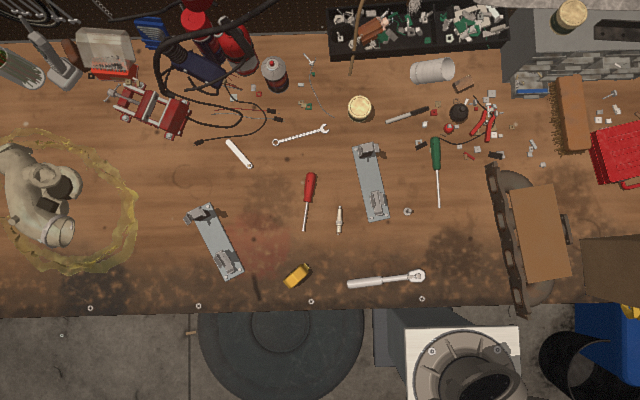

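View pics/side0.png

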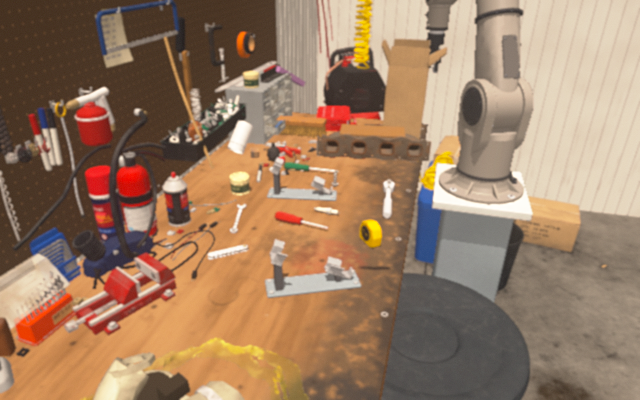

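The top view shows a red driver (handle (310,185), tip (304,230)) and a green one (handle (436,150), tip (438,207)). There are two rests, A at (215,240) and B at (370,182). The wrench, ratchet, marker and spark plug are clutter. Next I measure lengths and distances.

```bash
cat > h.py <<'E'
import numpy as np,cv2
from plant import env
from scipy.spatial.transform import Rotation as R
def tool(s=None):
    s=s or env.state();q=s["orientation"];T=np.eye(4);T[:3,:3]=R.from_quat([q[1],q[2],q[3],q[0]]).as_matrix();T[:3,3]=s["position"];return T
def cam(n,Tt=None):
    p=env.camera_params(n);return p["K"],(p["T"] if "T" in p else Tt@p["T_tool_cam"])
def ray(n,uv,z,Tt=None):
    K,T=cam(n,Tt);d=np.linalg.inv(K)@[uv[0],uv[1],1];d=T[:3,:3]@(d*[1,-1,-1]);o=T[:3,3];return o+d*(z-o[2])/d[2]
def rays2(n1,a,n2,b,T1=None,T2=None):
    A=[];
    for n,uv,Tt in((n1,a,T1),(n2,b,T2)):
        K,T=cam(n,Tt);d=T[:3,:3]@((np.linalg.inv(K)@[uv[0],uv[1],1])*[1,-1,-1]);A.append((T[:3,3],d/np.linalg.norm(d)))
    (o1,d1),(o2,d2)=A;t=np.linalg.lstsq(np.c_[d1,-d2],o2-o1,rcond=None)[0];p,q=o1+t[0]*d1,o2+t[1]*d2;return (p+q)/2,np.linalg.norm(p-q)
def proj(n,P,Tt=None):
    K,T=cam(n,Tt);c=np.linalg.inv(T)@np.r_[P,1];v=K@(c[:3]*[1,-1,-1]);return v[:2]/v[2]
E
python3 - <<'E'
from h import *
im=cv2.imread("pics/top0.png");hsv=cv2.cvtColor(im,cv2.COLOR_BGR2HSV)
cv2.imwrite("pics/topc.png",cv2.resize(im[120:290,170:470],None,fx=2.6,fy=2.6,interpolation=cv2.INTER_CUBIC))
for nm,a,b,box in(("red",(0,150,90),(7,255,255),(285,160,325,240)),("green",(65,80,40),(95,255,255),(420,130,450,215))):
    x0,y0,x1,y1=box;m=cv2.inRange(hsv,a,b)[y0:y1,x0:x1]
    n,l,st,c=cv2.connectedComponentsWithStats(m);k=1+st[1:,4].argmax();ys,xs=np.where(l==k);pts=np.c_[xs+x0,ys+y0]
    P=np.array([ray("top",p,.014) for p in pts]);c=P.mean(0);u=np.linalg.svd(P-c,full_matrices=False)[2][0];u*=np.sign(u[0]);t=(P-c)@u
    print(nm,len(pts),c,u,np.degrees(np.arctan2(u[1],u[0])),"len",np.ptp(t),c+u*t.max())
for nm,h,t in(("red",(311,173),(304,230)),("green",(436,138),(439,207))):
    print(nm,np.linalg.norm(ray("top",h,.02)-ray("top",t,.014)),ray("top",t,.014))
g=cv2.inRange(hsv,(90,10,90),(125,80,255))
for nm,box in(("A",(180,195,250,285)),("B",(345,135,395,225))):
    x0,y0,x1,y1=box;m=g[y0:y1,x0:x1];n,l,st,c=cv2.connectedComponentsWithStats(m);k=1+st[1:,4].argmax();ys,xs=np.where(l==k)
    r=cv2.minAreaRect(np.c_[xs+x0,ys+y0].astype(np.float32));B=[ray("top",p,.008)[:2] for p in cv2.boxPoints(r)];print(nm,len(xs),r,np.round(B,3).tolist(),np.mean(B,0),np.linalg.norm(np.mean(B,0)))
E
```

```text
red 254 [0.55725808 0.41861963 0.014     ] [ 9.86837343e-01 -1.61715981e-01  1.16504830e-17] -9.30651194560324 len 0.08513324296553687 [0.59818776 0.41191236 0.014     ]
green 184 [0.64387806 0.05248578 0.014     ] [ 9.99896217e-01  1.44068063e-02 -6.81718485e-17] 0.825477752782095 len 0.09011967751738093 [0.68918993 0.05313865 0.014     ]
red 0.16323996257005696 [0.43296104 0.43494558 0.014     ]
green 0.1973461908045971 [0.4876803  0.05045239 0.014     ]Traceback (most recent call last):
  File "<stdin>", line 13, in <module>
ValueError: attempt to get argmax of an empty sequence
```

View pics/topc.png

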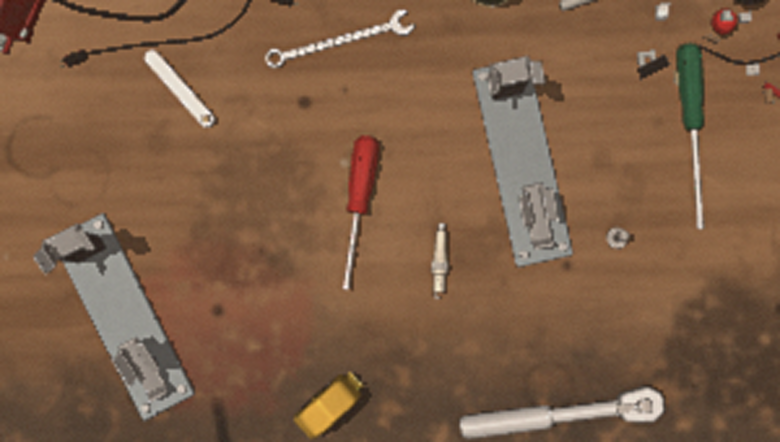

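Green is the long driver (about 197 mm against 163 mm), and rest B at (370,182) looks nearer. The tall cardboard box could be in my path, so I check that and the plate corners.

```bash
python3 - <<'E'
from h import *
t=cv2.imread("pics/top0.png");s=cv2.imread("pics/side0.png")
a=cv2.resize(t[150:320,470:640],(400,400),interpolation=cv2.INTER_CUBIC);b=cv2.resize(s[20:190,310:480],(400,400),interpolation=cv2.INTER_CUBIC)
cv2.imwrite("pics/box.png",np.hstack([a,b]))
f=lambda u,v:(170+u/2.6,120+v/2.6)
for nm,c in(("B",[(475,72),(526,60),(572,254),(519,265)]),("A",[(62,262),(104,213),(193,393),(146,418)])):
    P=np.array([ray("top",f(*p),.008)[:2] for p in c]);print(nm,P.round(3).tolist(),P.mean(0),np.linalg.norm(P.mean(0)))
    d=(P[0]+P[1]-P[2]-P[3])/2;print(np.linalg.norm(d),np.degrees(np.arctan2(d[1],d[0])))
E
```

```text
B [[0.666, 0.289], [0.678, 0.232], [0.461, 0.19], [0.451, 0.248]] [0.5641191  0.23976126] 0.6129566192820857
0.21994996606468697 11.02175940786481
A [[0.468, 0.75], [0.521, 0.703], [0.321, 0.607], [0.296, 0.659]] [0.40145285 0.67959304] 0.7893105125995022
0.20779858876963012 26.653749160245365
```

View pics/box.png

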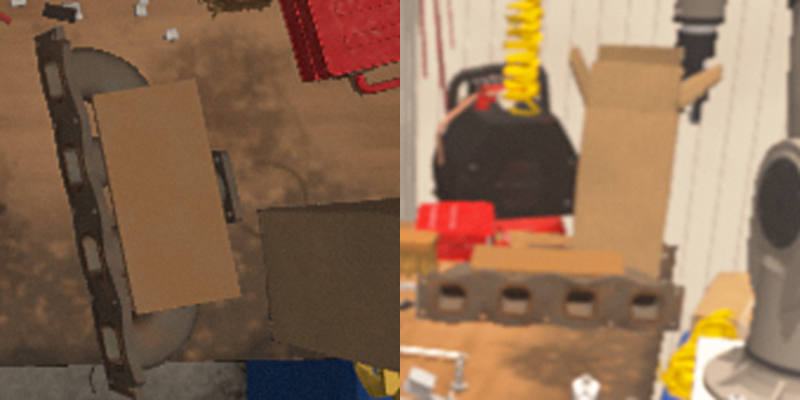

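```bash
python3 - <<'E'
from h import *
for a in((579.6,239),(585,296)):
  for b in((395,41),(383,43),(427,41),(390,62),(446,50),(384,125)): print(a,b,rays2("top",a,"side",b))
print(proj("side",[.221,-.637,.214]),proj("side",[.4,-.3,.3]),[ray("top",p,.12).round(2) for p in((512,190),(557,185),(570,275),(527,283),(487,165))])
E
```

```text
(579.6, 239) (395, 41) (array([ 0.36756692, -0.11253312,  0.44194877]), np.float64(0.05395970748833134))
(579.6, 239) (383, 43) (array([ 0.38747597, -0.11331942,  0.43518386]), np.float64(0.013638262558483867))
(579.6, 239) (427, 41) (array([ 0.31478019, -0.11155925,  0.44576081]), np.float64(0.15941107105382923))
(579.6, 239) (390, 62) (array([ 0.37456038, -0.1537568 ,  0.36375377]), np.float64(0.03710440198462918))
(579.6, 239) (446, 50) (array([ 0.28216389, -0.12152126,  0.42003539]), np.float64(0.22352030927256436))
(579.6, 239) (384, 125) (array([ 0.38178426, -0.305208  ,  0.07990305]), np.float64(0.012302219211935422))
(585, 296) (395, 41) (array([ 0.31451916, -0.09928447,  0.45231957]), np.float64(0.050242342664849414))
(585, 296) (383, 43) (array([ 0.33394719, -0.09418927,  0.45010971]), np.float64(0.09020145848925289))
(585, 296) (427, 41) (array([ 0.26146207, -0.11382209,  0.44440036]), np.float64(0.05335041958633272))
(585, 296) (390, 62) (array([ 0.31685738, -0.13544577,  0.37865958]), np.float64(0.07573000100740607))
(585, 296) (446, 50) (array([ 0.22645478, -0.13368152,  0.41126899]), np.float64(0.11344332831347362))
(585, 296) (384, 125) (array([ 0.30729636, -0.26983681,  0.11211536]), np.float64(0.13225967581726308))
[430.53453    76.8077745] [381.90834638  71.06871558] [array([ 0.52, -0.12,  0.12]), array([ 0.53, -0.23,  0.12]), array([ 0.3 , -0.25,  0.12]), array([ 0.28, -0.14,  0.12]), array([ 0.59, -0.05,  0.12])]
```

The tall box stands between the start pose and the work, roughly at x 0.25–0.4, y −0.3 to −0.5, and over 0.4 m high. I'll rise first and then check it from the wrist camera.

Call:
{"api": "arm_command", "payload": {
  "series": [
    [0,0,-4,0,0,0],
    [0,0,-4,0,0,0],
    [0,0,-4,0,0,0],
    [0,0,-4,0,0,0],
    [0,0,-4,0,0,0],
    [0,0,-4,0,0,0],
    [0,0,-4,0,0,0],
    [0,0,-4,0,0,0],
    [0,0,-2,0,0,0],
    [0,0,0,0,0,0]
  ],
  "claw": 8.5
}}

```text
clock: 0.93
position: [0.2203, -0.635, 0.5637]
orientation: [-0.007, 0.986, 0.166, -0.002]
force: [-0.9, 0.5, -0.1]
grip_width: 0.0854
```

```bash
python3 - <<'E'
from h import *
s=env.state();print(s["clock"],s["position"],s["orientation"],s["joint_positions"].round(2))
w=env.camera("wrist");sd=env.camera("side")
cv2.imwrite("pics/w1.png",np.hstack([cv2.resize(w,(480,300)),cv2.resize(sd[0:160,330:500],(319,300))]))
E
```

```text
0.9333 [ 0.22028592 -0.63499141  0.56372926] [-0.00700611  0.98604628  0.16631228 -0.00197056] [ 1.07  0.36  0.11  0.98 -0.04  1.82 -0.07]
```

View pics/w1.png

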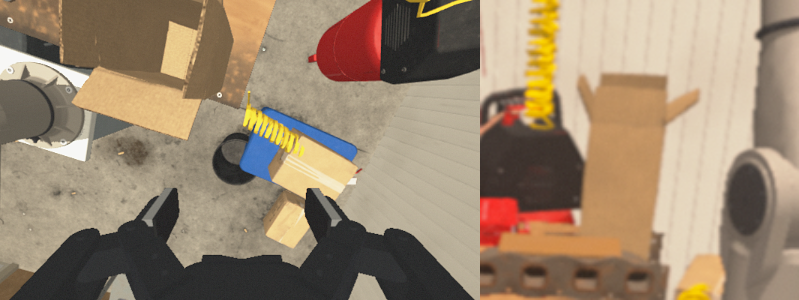

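```bash
python3 - <<'E'
from h import *
T=tool()
k=640/480
for a in((72,100),(193,138)): 
  for b in((446,49),(435,61)): print(rays2("wrist",(a[0]*k,a[1]*k),"side",b,T))
for z in(.35,.45): print([ray("wrist",(p[0]*k,p[1]*k),z,T).round(3) for p in((72,100),(193,138),(85,68),(187,82),(215,85),(262,5))])
E
```

```text
(array([ 0.17597627, -0.36958542,  0.38171792]), np.float64(0.011457334602848708))
(array([ 0.18847091, -0.34659518,  0.34562051]), np.float64(0.034901824508627964))
(array([ 0.17306541, -0.55769929,  0.35062128]), np.float64(0.005992509186614984))
(array([ 0.18678779, -0.55057921,  0.30820862]), np.float64(0.04584323711180493))
[array([ 0.172, -0.348,  0.35 ]), array([ 0.176, -0.558,  0.35 ]), array([ 0.23 , -0.362,  0.35 ]), array([ 0.263, -0.523,  0.35 ]), array([ 0.274, -0.568,  0.35 ]), array([ 0.404, -0.6  ,  0.35 ])]
[array([ 0.204, -0.42 ,  0.45 ]), array([ 0.208, -0.573,  0.45 ]), array([ 0.247, -0.43 ,  0.45 ]), array([ 0.271, -0.548,  0.45 ]), array([ 0.279, -0.58 ,  0.45 ]), array([ 0.374, -0.604,  0.45 ])]
```

Box top is about 0.37 m; the tool at 0.56 m clears it, so I go across in two halves.

Call:
{"api": "arm_command", "payload": {
  "series": [
    [3,-2.6,0,0,0,0],
    [3,-2.6,0,0,0,0],
    [3,-2.6,0,0,0,0],
    [3,-2.6,0,0,0,0],
    [3,-2.6,0,0,0,0],
    [3,-2.6,0,0,0,0],
    [3,-2.6,0,0,0,0],
    [3,-2.6,0,0,0,0],
    [3,-2.6,0,0,0,0],
    [3,-2.6,0,0,0,0]
  ]
}}

```text
clock: 1.87
position: [0.4188, -0.281, 0.5428]
orientation: [-0.02, 0.987, 0.16, -0.013]
force: [-0.0, -0.7, 0.2]
grip_width: 0.0848
```

Call:
{"api": "arm_command", "payload": {
  "series": [
    [3,-2.6,0,0,0,0],
    [3,-2.6,0,0,0,0],
    [3,-2.6,0,0,0,0],
    [3,-2.6,0,0,0,0],
    [3,-2.6,0,0,0,0],
    [2.5,-2.8,1.0,0,0,0.05],
    [2.2,-2.8,1.5,0,0,0.08],
    [1.5,-2.5,2,0,0,0.08],
    [0,-1.5,3,0,0,0.08],
    [0,0,3.5,0,0,0.04],
    [0,0,3,0,0,0],
    [0,0,3,0,0,0],
    [0,0,2,0,0,0],
    [0,0,0,0,0,0]
  ]
}}

```text
clock: 3.03
position: [0.5425, 0.0359, 0.3252]
orientation: [-0.019, 0.999, -0.004, -0.033]
force: [0.2, -0.1, -0.6]
grip_width: 0.0853
```

```bash
cat >> h.py <<'E'
def look(name):
    T=tool();w=env.camera("wrist");cv2.imwrite(f"pics/{name}.png",w);np.save(f"pics/{name}.npy",T);print("pos",T[:3,3].round(4),"\n",T[:3,:3].round(3));return w,T
def delta(Rg,pg):
    "shift (cm) in tool axes and rotvec to the goal"
    T=tool();print("shift cm",(100*T[:3,:3].T@(pg-T[:3,3])).round(2),"rot",R.from_matrix(T[:3,:3].T@Rg).as_rotvec().round(3))
def blob(w,T,a,b,z):
    m=cv2.inRange(cv2.cvtColor(w,cv2.COLOR_BGR2HSV),a,b);n,l,st,c=cv2.connectedComponentsWithStats(m);k=1+st[1:,4].argmax()
    ys,xs=np.where(l==k);P=np.array([ray("wrist",p,z,T) for p in np.c_[xs,ys]]);r=cv2.minAreaRect((P[:,:2]*1000).astype(np.float32))
    c=P.mean(0);u=np.linalg.svd(P-c,full_matrices=False)[2][0];u*=np.sign(u[0]);t=(P-c)@u
    print("px",xs.mean(),ys.mean(),len(xs),"size mm",np.ptp(t)*1000,r[1],"ends",c+u*t.min(),c+u*t.max(),"yaw",np.degrees(np.arctan2(u[1],u[0])));return c,u,t
E
python3 - <<'E'
from h import *
w,T=look("w2");blob(w,T,(65,80,40),(95,255,255),.014)
E
```

```text
pos [0.5425 0.0359 0.3252] 
 [[ 0.998 -0.01  -0.065]
 [-0.007 -0.999  0.039]
 [-0.065 -0.039 -0.997]]
px 317.5689810640216 75.03606853020739 1109 size mm 94.51814254408723 (26.2530460357666, 94.34619903564453) ends [0.59745529 0.05116135 0.014     ] [0.69194858 0.05332867 0.014     ] yaw 1.3139154533103867
```

View pics/w2.png

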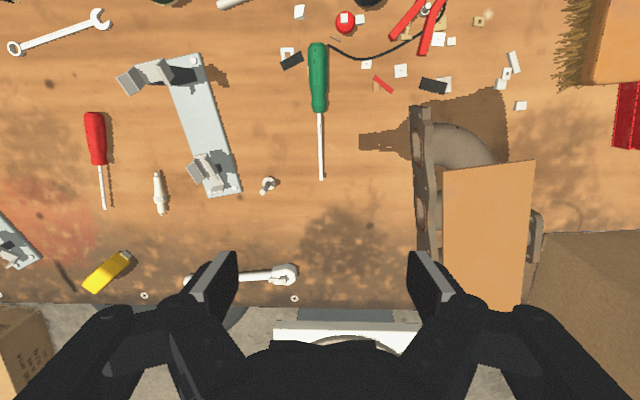

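The handle is at (318,75) in the wrist view, 94.5 × 26.3 mm, matching the long driver's 95 × 26. Candidates by pixel here are green (318,75), red (95,140, shorter) and rest B (205,130); rest A is at (15,245). I choose green and rest B, and this close view confirms both.

```bash
cat >> h.py <<'E'
def down(yaw,tilt=0):
    c,s=np.cos(yaw),np.sin(yaw);Rz=np.array([[c,s,0],[s,-c,0],[0,0,-1.]]);return Rz@R.from_euler("y",-tilt).as_matrix() if 0 else R.from_rotvec(tilt*np.array([s,-c,0])).as_matrix()@Rz
E
python3 - <<'E'
from h import *
Rg=down(np.radians(1));print(Rg);print(down(0,np.radians(25)).round(2))
delta(Rg,np.array([.6355,.052,.12]))
E
```

```text
[[ 0.9998477   0.01745241  0.        ]
 [ 0.01745241 -0.9998477   0.        ]
 [ 0.          0.         -1.        ]]
[[ 0.91  0.    0.42]
 [ 0.   -1.    0.  ]
 [ 0.42  0.   -0.91]]
shift cm [10.54 -0.91 20.11] rot [-0.04   0.064 -0.026]
```

Call:
{"api": "arm_command", "payload": {
  "series": [
    [2,-0.2,3,-0.04,0.064,-0.026],
    [1.8,-0.1,3,0,0,0],
    [1.8,-0.1,3,0,0,0],
    [1.7,-0.1,3,0,0,0],
    [1.5,-0.1,3,0,0,0],
    [1,0,3,0,0,0],
    [0,0,2,0,0,0],
    [0,0,0,0,0,0]
  ],
  "claw": 5.5
}}

```text
clock: 3.75
position: [0.6495, 0.0428, 0.128]
orientation: [0.002, 1.0, 0.008, 0.007]
force: [-0.5, 0.1, 0.1]
grip_width: 0.0551
```

```bash
python3 - <<'E'
from h import *
w,T=look("w3");blob(w,T,(65,80,40),(95,255,255),.014)
delta(down(np.radians(1.1)),np.array([.6355,.052,.014]))
E
```

```text
pos [0.6495 0.0428 0.128 ] 
 [[ 1.     0.016  0.015]
 [ 0.016 -1.    -0.003]
 [ 0.015  0.003 -1.   ]]
px 310.5657611039241 193.90038809831825 2319 size mm 97.04161447230595 (97.03282928466797, 26.846302032470703) ends [0.59494038 0.05149236 0.014     ] [0.69196398 0.05336216 0.014     ] yaw 1.104047644793686
shift cm [-1.64 -0.98 11.57] rot [ 0.003 -0.016 -0.003]
```

Call:
{"api": "arm_command", "payload": {
  "series": [
    [-0.8,-0.5,2,0.003,-0.016,-0.003],
    [-0.7,-0.4,3,0,0,0],
    [-0.1,0,2.5,0,0,0],
    [0,0,1.5,0,0,0],
    [0,0,0,0,0,0]
  ]
}}

```text
clock: 4.22
position: [0.6405, 0.0519, 0.0489]
orientation: [-0.0, 1.0, 0.008, 0.007]
force: [-1.2, 0.5, -0.3]
grip_width: 0.055
```

```bash
python3 - <<'E'
from h import *
delta(down(np.radians(1.1)),np.array([.6355,.052,.014]))
E
```

```text
shift cm [-0.55 -0.02  3.48] rot [-0.    -0.014 -0.003]
```

Call:
{"api": "arm_command", "payload": {
  "series": [
    [-0.4,0,1.5,0,-0.014,-0.003],
    [-0.2,0,1.0,0,0,0],
    [-0.1,0,0.7,0,0,0],
    [0,0,0.4,0,0,0],
    [0,0,0,0,0,0]
  ]
}}

```text
clock: 4.63
position: [0.6376, 0.0518, 0.0181]
orientation: [-0.0, 1.0, 0.009, 0.004]
force: [-0.0, -0.5, -0.6]
grip_width: 0.055
```

```bash
python3 - <<'E'
from h import *
delta(down(np.radians(1.1)),np.array([.6355,.052,.014]))
E
```

```text
shift cm [-0.22 -0.02  0.41] rot [-0.    -0.008 -0.001]
```

Call:
{"api": "arm_command", "payload": {
  "series": [
    [-0.3,0,0.5,0,-0.008,0],
    [0,0,0,0,0,0]
  ]
}}

```text
clock: 4.8
position: [0.6351, 0.0517, 0.0137]
orientation: [-0.0, 1.0, 0.009, 0.0]
force: [-1.4, -0.0, -0.5]
grip_width: 0.0548
```

Call:
{"api": "arm_command", "payload": {
  "series": [
    [0,0,0,0,0,0],
    [0,0,0,0,0,0],
    [0,0,0,0,0,0],
    [0,0,0,0,0,0],
    [0,0,0,0,0,0],
    [0,0,0,0,0,0],
    [0,0,0,0,0,0],
    [0,0,0,0,0,0]
  ],
  "claw": 1.5,
  "newtons": 60
}}

```text
clock: 5.47
position: [0.636, 0.0518, 0.015]
orientation: [-0.0, 1.0, 0.009, 0.001]
force: [-0.0, -0.8, 0.2]
grip_width: 0.0149
```

Call:
{"api": "arm_command", "payload": {
  "series": [
    [0,0,-1.5,0,0,0],
    [0,0,-3,0,0,0],
    [0,0,-4,0,0,0],
    [0,0,-4,0,0,0],
    [0,0,-4,0,0,0],
    [0,0,-2,0,0,0],
    [0,0,0,0,0,0]
  ]
}}

```text
clock: 6.05
position: [0.6333, 0.0526, 0.2128]
orientation: [-0.001, 1.0, 0.01, -0.001]
force: [-0.6, -1.1, 0.1]
grip_width: 0.0148
```

```bash
python3 - <<'E'
from h import *
w,T=look("w4")
c=T[2,3]
blob(w,T,(65,80,40),(95,255,255),c)
E
```

```text
pos [0.6333 0.0526 0.2128] 
 [[ 1.     0.02  -0.001]
 [ 0.02  -1.     0.001]
 [-0.001 -0.001 -1.   ]]
px 321.6602343211578 161.85596140592693 1451 size mm 41.81620259840001 (41.87046813964844, 11.511078834533691) ends [0.65898504 0.05235237 0.21282069] [0.70079149 0.0532557  0.21282069] yaw 1.2378197826625252
```

View pics/w4.png

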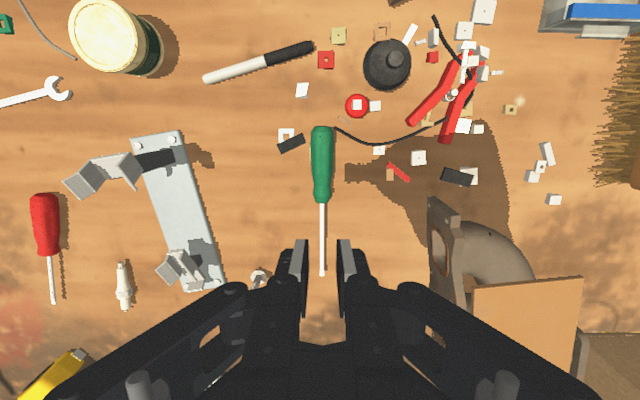

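The fingers closed to the commanded 15 mm and the driver is still on the bench (handle (321,162)), so the grasp missed. I check the geometry.

```bash
python3 - <<'E'
from h import *
T=np.load("pics/w4.npy");w=cv2.imread("pics/w4.png")
blob(w,T,(65,80,40),(95,255,255),.014)
for z in(-.03,-.008,0,.011): print(z,proj("wrist",(T@[0,0,z,1])[:3],T))
for y in(.0075,-.0075): print(proj("wrist",(T@[0,y,.011,1])[:3],T),proj("wrist",(T@[0.011,y,.011,1])[:3],T))
print(env.camera_params("wrist")["T_tool_cam"][:3,3])
t=env.camera("top");cv2.imwrite("pics/top2.png",t)
print(proj("top",T[:3,3]),proj("side",T[:3,3]))
s=env.camera("side");cv2.imwrite("pics/s2.png",np.hstack([cv2.resize(t[110:290,340:520],(390,390)),cv2.resize(s[80:260,230:410],(390,390))]))
E
```

```text
px 321.6602343211578 161.85596140592693 1451 size mm 94.1772492658681 (94.29942321777344, 25.92491340637207) ends [0.59673088 0.05141549 0.014     ] [0.69088615 0.05344994 0.014     ] yaw 1.2378197826625252
-0.03 [320.08969188 268.64644061]
-0.008 [320.30895207 248.80197685]
0 [320.37552496 242.77670034]
0.011 [320.45804109 235.3084569 ]
[332.24011923 235.31150312] [332.43142071 219.11091226]
[308.67501457 235.30541043] [308.44934116 219.10338463]
[ 0.07514974  0.00083827 -0.15888524]
[454.83760086 141.80842423] [298.60185305 114.04068776]
```

View pics/s2.png

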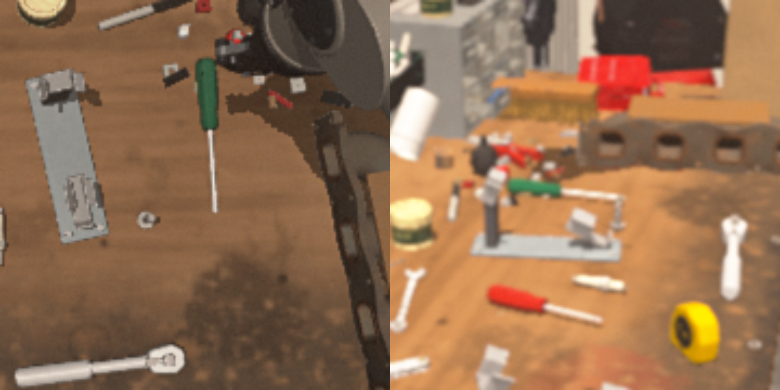

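The driver hasn't moved. In the wrist pictures the pad tips appear about 25 mm farther back than the figures imply: at 85 mm opening they're 171 px apart, which gives 0.145 m depth. So the fingers closed above the handle. I'll go down again and find the bench by gentle contact.

Call:
{"api": "arm_command", "payload": {
  "series": [
    [0,0,4,0,0,0],
    [0,0,4,0,0,0],
    [0,0,4,0,0,0],
    [0,0,3,0,0,0],
    [0,0,2,0,0,0],
    [0,0,1,0,0,0],
    [0,0,0,0,0,0]
  ],
  "claw": 5.5
}}

```text
clock: 6.78
position: [0.6236, 0.0516, 0.0129]
orientation: [-0.0, 1.0, 0.011, -0.009]
force: [-0.4, 0.3, 0.1]
grip_width: 0.0551
```

Call:
{"api": "arm_command", "payload": {
  "series": [
    [0,0,0.6,0,0,0],
    [0,0,0.6,0,0,0],
    [0,0,0.4,0,0,0],
    [0,0,0,0,0,0]
  ]
}}

```text
clock: 7.12
position: [0.6236, 0.0518, -0.0032]
orientation: [-0.0, 1.0, 0.011, -0.009]
force: [0.3, 0.0, -0.6]
grip_width: 0.055
```

```bash
python3 - <<'E'
from h import *
delta(down(np.radians(1.1)),np.array([.6355,.052,.0]))
E
```

```text
shift cm [ 1.18  0.   -0.34] rot [-0.001  0.018  0.002]
```

TCP is at z = −3 mm with no contact, which confirms the offset. I continue in small steps.

Call:
{"api": "arm_command", "payload": {
  "series": [
    [0.7,0,0,0,0.018,0],
    [0.5,0,0.3,0,0,0],
    [0,0,0,0,0,0]
  ]
}}

```text
clock: 7.37
position: [0.6385, 0.0521, -0.0042]
orientation: [-0.0, 1.0, 0.011, 0.003]
force: [-0.2, -1.0, 0.2]
grip_width: 0.0551
```

Call:
{"api": "arm_command", "payload": {
  "series": [
    [0,0,0.3,0,0,0],
    [0,0,0,0,0,0]
  ]
}}

```text
clock: 7.53
position: [0.6396, 0.0522, -0.0066]
orientation: [-0.0, 1.0, 0.011, 0.004]
force: [-0.1, 0.5, -0.8]
grip_width: 0.055
```

Call:
{"api": "arm_command", "payload": {
  "series": [
    [0,0,0.3,0,0,0],
    [0,0,0,0,0,0]
  ]
}}

```text
clock: 7.7
position: [0.6397, 0.0522, -0.0097]
orientation: [-0.0, 1.0, 0.011, 0.004]
force: [-0.1, 0.5, 0.2]
grip_width: 0.0553
```

Call:
{"api": "arm_command", "payload": {
  "series": [
    [-0.3,0,0.2,0,-0.008,0],
    [0,0,0,0,0,0]
  ]
}}

```text
clock: 7.87
position: [0.6363, 0.0522, -0.012]
orientation: [-0.0, 1.0, 0.011, -0.001]
force: [-0.7, -0.6, -0.1]
grip_width: 0.0547
```

Call:
{"api": "arm_command", "payload": {
  "series": [
    [0,0,0.2,0,0,0],
    [0,0,0,0,0,0]
  ]
}}

```text
clock: 8.03
position: [0.636, 0.0521, -0.0143]
orientation: [-0.0, 1.0, 0.011, -0.001]
force: [-0.5, -0.2, -0.4]
grip_width: 0.0548
```

```bash
python3 - <<'E'
from h import *
s=env.state();print(s["position"],s["force"],s["wrist_torque"])
w,T=look("w5");s=env.camera("side");cv2.imwrite("pics/c5.png",np.hstack([cv2.resize(w[140:340,170:470],(480,320)),cv2.resize(s[120:200,260:340],(320,320))]))
E
```

```text
[ 0.63604012  0.05213134 -0.0142876 ] [-0.54239893 -0.15135068 -0.43565967] [-0.03037118 -0.00966659  0.10395727]
pos [ 0.636   0.0521 -0.0143] 
 [[ 1.     0.021 -0.002]
 [ 0.021 -1.     0.001]
 [-0.002 -0.001 -1.   ]]
```

View pics/c5.png

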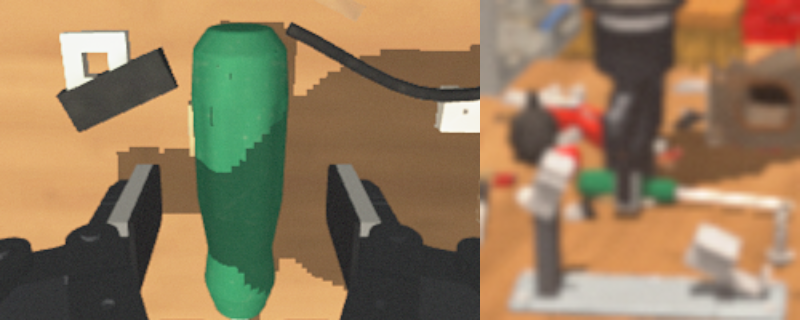

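The pads straddle the handle evenly (inner faces near crop x 155 and 335, handle centred at 240). I close here and do a small test lift.

Call:
{"api": "arm_command", "payload": {
  "series": [
    [0,0,0,0,0,0],
    [0,0,0,0,0,0],
    [0,0,0,0,0,0],
    [0,0,0,0,0,0],
    [0,0,0,0,0,0],
    [0,0,0,0,0,0]
  ],
  "claw": 1.5,
  "newtons": 60
}}

```text
clock: 8.63
position: [0.6367, 0.0522, -0.0133]
orientation: [-0.0, 1.0, 0.011, -0.0]
force: [0.7, -0.3, -0.7]
grip_width: 0.0247
```

Call:
{"api": "arm_command", "payload": {
  "series": [
    [0,0,-1,0,0,0],
    [0,0,-2,0,0,0],
    [0,0,-3,0,0,0],
    [0,0,-4,0,0,0],
    [0,0,-4,0,0,0],
    [0,0,-4,0,0,0],
    [0,0,-2,0,0,0],
    [0,0,0,0,0,0]
  ]
}}

```text
clock: 9.3
position: [0.6342, 0.0526, 0.1982]
orientation: [-0.001, 1.0, 0.012, -0.003]
force: [0.6, -0.3, -0.4]
grip_width: 0.0248
```

```bash
python3 - <<'E'
from h import *
w,T=look("w6");print(env.state()["force"]);blob(w,T,(65,80,40),(95,255,255),T[2,3]+.02)
cv2.imwrite("pics/c6.png",w)
E
```

```text
pos [0.6342 0.0526 0.1982] 
 [[ 1.     0.023 -0.005]
 [ 0.023 -1.     0.001]
 [-0.005 -0.002 -1.   ]]
[1.25887607 0.88481925 0.73472282]Traceback (most recent call last):
  File "<stdin>", line 2, in <module>
  File "h.py", line 24, in blob
    ys,xs=np.where(l==k);P=np.array([ray("wrist",p,z,T) for p in np.c_[xs,ys]]);r=cv2.minAreaRect((P[:,:2]*1000).astype(np.float32))
                                     ~~~^^^^^^^^^^^^^^^
  File "h.py", line 9, in ray
    K,T=cam(n,Tt);d=np.linalg.inv(K)@[uv[0],uv[1],1];d=T[:3,:3]@(d*[1,-1,-1]);o=T[:3,3];return o+d*(z-o[2])/d[2]
        ~~~^^^^^^
  File "h.py", line 7, in cam
    p=env.camera_params(n);return p["K"],(p["T"] if "T" in p else Tt@p["T_tool_cam"])
ValueError: time passes only in moves, steps and waits
```

Width stayed at 24.8 mm, so the driver is held. The failure was just the many camera_params calls, so I cache them. Now I measure rest B from the stored pictures.

```bash
python3 - <<'E'
s=open("h.py").read()
s=s.replace('p=env.camera_params(n);return p["K"]','p=CP.setdefault(n,None) or CP.update({n:env.camera_params(n)}) or CP[n];return p["K"]').replace("def tool","CP={}\ndef tool",1)
open("h.py","w").write(s)
E
python3 - <<'E'
from h import *
def edge(f,rows,c0,c1,thr=60):
    w=cv2.imread(f"pics/{f}.png");T=np.load(f"pics/{f}.npy");S=cv2.cvtColor(w,cv2.COLOR_BGR2HSV)[:,:,1].astype(int);pts=[]
    for r in rows:
        xs=np.where(S[r,c0:c1]<thr)[0]
        if len(xs): pts.append((c0+xs.max()+.5,r))
    P=np.array([ray("wrist",p,.008,T)[:2] for p in pts]);vx,vy,x,y=cv2.fitLine((P*1000).astype(np.float32),cv2.DIST_HUBER,0,.1,.01).ravel()/[1,1,1000,1000]
    if vx<0:vx,vy=-vx,-vy
    t=(P-[x,y])@[vx,vy];n=np.array([-vy,vx])
    print(f,pts[0],pts[-1],"resid mm",np.abs((P-[x,y])@n).max()*1000,"yaw",np.degrees(np.arctan2(vy,vx)),"ends",np.array([x,y])+t.min()*np.array([vx,vy]),np.array([x,y])+t.max()*np.array([vx,vy]),"centreline pt",np.array([x,y])+n*.032)
edge("w4",range(136,280,4),150,235);edge("w2",range(58,188,4),170,250)
for f,c in(("w4",[(132,142),(182,130),(224,284)]),("w2",[(202,53),(241,190),(208,197)])):
    T=np.load(f"pics/{f}.npy");print(f,[ray("wrist",p,.008,T)[:2].round(4) for p in c])
w,T=look("w7");cv2.imwrite("pics/c7.png",w)
E
```

```text
w4 (np.float64(181.5), 136) (np.float64(224.5), 276) resid mm 0.624737353079163 yaw 10.842227883475154 ends [0.48116513 0.18840618] [0.67617504 0.22575529] centreline pt [0.57742863 0.23942458]
w2 (np.float64(200.5), 58) (np.float64(240.5), 186) resid mm 0.8484710633405602 yaw 10.880046424877996 ends [0.47550348 0.18792177] [0.67519361 0.22630391] centreline pt [0.58741454 0.24201777]
w4 [array([0.6677, 0.2876]), array([0.6834, 0.224 ]), array([0.4681, 0.1895])]
w2 [array([0.6818, 0.2234]), array([0.4681, 0.1883]), array([0.4549, 0.2484])]
pos [0.634  0.0526 0.1968] 
 [[ 1.     0.023 -0.006]
 [ 0.023 -1.     0.001]
 [-0.006 -0.001 -1.   ]]
```

View pics/c7.png

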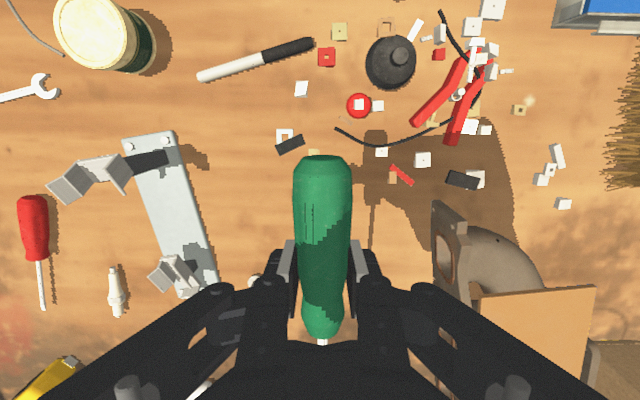

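The driver is held with its handle at (322,245), and rest B's edge gives yaw 10.9° with centre near (0.567, 0.238). Next I check the driver in the hand and work out the tilted pre-place pose.

```bash
cat > goal.py <<'E'
from h import *
psi=np.radians(10.9);sl=np.radians(25)
Rg=down(psi,sl)
O=np.array([.567,.238,.066]);ex=np.array([np.cos(sl)*np.cos(psi),np.cos(sl)*np.sin(psi),np.sin(sl)]);ez=-Rg[:,2];ey=np.cross(ez,ex)
HT=np.array([-.0025,0,-.0273])
def goal(h,dx=0,dy=0): return O+ex*(.045+dx)+ey*dy+ez*h-Rg@HT
E
python3 - <<'E'
from goal import *
w=cv2.imread("pics/w7.png");T=np.load("pics/w7.npy")
c,u,t=blob(w,T,(65,80,40),(95,255,255),T[2,3]+.0273)
for k in(t.min(),t.max()): print("tool",(np.linalg.inv(T)@np.r_[c+u*k,1]).round(4))
print(Rg.round(3),ex,goal(.09),goal(0),env.state()["joint_positions"].round(2));delta(Rg,goal(.09))
E
```

```text
px 322.00044888340256 238.96150824823252 8911 size mm 101.72812086029285 (101.78948974609375, 27.76105499267578) ends [0.58896705 0.05035837 0.22408448] [0.690661   0.05299496 0.22408448] yaw 1.4851560546556442
tool [-0.0452  0.0011 -0.027   1.    ]
tool [ 5.65e-02  8.00e-04 -2.76e-02  1.00e+00]
[[ 0.89   0.189  0.415]
 [ 0.171 -0.982  0.08 ]
 [ 0.423 -0.    -0.906]] [0.88995683 0.17137867 0.42261826] [0.58325285 0.2411298  0.14289987] [0.62060228 0.24832217 0.06133216] [ 0.13  0.42 -0.41  1.69  0.18  1.08 -1.88]
shift cm [ -4.5  -18.99   5.21] rot [ 0.035  0.444 -0.165]
```

Call:
{"api": "arm_command", "payload": {
  "series": [
    [-0.5,-3,0,0,0,0],
    [-1,-3.8,0,0,0,0],
    [-1,-3.8,0,0,0,0],
    [-1,-3.8,0,0,0,0],
    [-1,-3,0,0,0,0],
    [0,-1,0,0.008,0.09,-0.035],
    [0,0,0,0.008,0.09,-0.035],
    [0,0,0,0.008,0.09,-0.035],
    [0,0,0,0.008,0.09,-0.035],
    [0,0,0,0.006,0.08,-0.03],
    [0,0,0,0,0,0]
  ]
}}

```text
clock: 10.32
position: [0.5707, 0.2404, 0.1745]
orientation: [-0.023, 0.973, 0.101, 0.208]
force: [0.8, 0.7, -0.9]
grip_width: 0.0246
```

```bash
python3 - <<'E'
from goal import *
print(env.state()["joint_positions"].round(2));delta(Rg,goal(.07))
E
```

```text
[-0.2   0.22 -0.43  2.09  0.52  0.52 -2.39]
shift cm [-0.13  0.22  5.39] rot [-0.009  0.015  0.014]
```

Call:
{"api": "arm_command", "payload": {
  "series": [
    [-0.1,0.2,2,-0.009,0.015,0.014],
    [0,0,2,0,0,0],
    [0,0,1.4,0,0,0],
    [0,0,0,0,0,0]
  ]
}}

```text
clock: 10.65
position: [0.5894, 0.2408, 0.1191]
orientation: [-0.019, 0.973, 0.093, 0.211]
force: [-1.1, -0.8, -0.7]
grip_width: 0.0248
```

```bash
python3 - <<'E'
from goal import *
delta(Rg,goal(.05));w,T=look("w8");s=env.camera("side");t=env.camera("top")
cv2.imwrite("pics/side8.png",s);cv2.imwrite("pics/top8.png",t)
a=cv2.resize(w[100:400,120:520],(400,300));b=cv2.resize(s[120:240,230:390],(400,300),interpolation=cv2.INTER_CUBIC);c=cv2.resize(t[110:245,310:490],(400,300),interpolation=cv2.INTER_CUBIC)
cv2.imwrite("pics/c8.png",np.vstack([np.hstack([a,b]),np.hstack([c,cv2.resize(w,(400,300))])]))
# expected pixels of seat points
for p in((-.06,0,-.003),(-.078,0,-.003),(-.042,0,-.003),(-.104,0,.012),(.072,0,-.013),(.096,.017,.018),(.096,-.017,.018)):
    P=O+ex*p[0]+ey*p[1]+ez*p[2];print(p,"side",proj("side",P).round(1),"crop",((proj("side",P)-[230,120])*2.5).round(),"top",proj("top",P).round(1),"wrist",proj("wrist",P,T).round(0))
E
```

```text
shift cm [ 0.48 -0.16  1.58] rot [0.003 0.009 0.001]
pos [0.5894 0.2408 0.1191] 
 [[ 0.893  0.188  0.408]
 [ 0.173 -0.982  0.075]
 [ 0.415  0.003 -0.91 ]]
(-0.06, 0, -0.003) side [318.1 184.9] crop [220. 162.] top [376.9 198.5] wrist [319. 332.]
(-0.078, 0, -0.003) side [323.1 187.2] crop [233. 168.] top [377.9 204.4] wrist [319. 349.]
(-0.042, 0, -0.003) side [313.2 182.6] crop [208. 157.] top [375.9 192.5] wrist [319. 314.]
(-0.104, 0, 0.012) side [332.3 186.9] crop [256. 167.] top [380.4 214.7] wrist [319. 388.]
(0.072, 0, -0.013) side [280.1 170.4] crop [125. 126.] top [368.5 152.6] wrist [318. 176.]
(0.096, 0.017, 0.018) side [276.3 161.5] crop [116. 104.] top [362.7 148.1] wrist [290. 149.]
(0.096, -0.017, 0.018) side [277.9 157.3] crop [120.  93.] top [375.3 145.3] wrist [346. 149.]
```

View pics/c8.png

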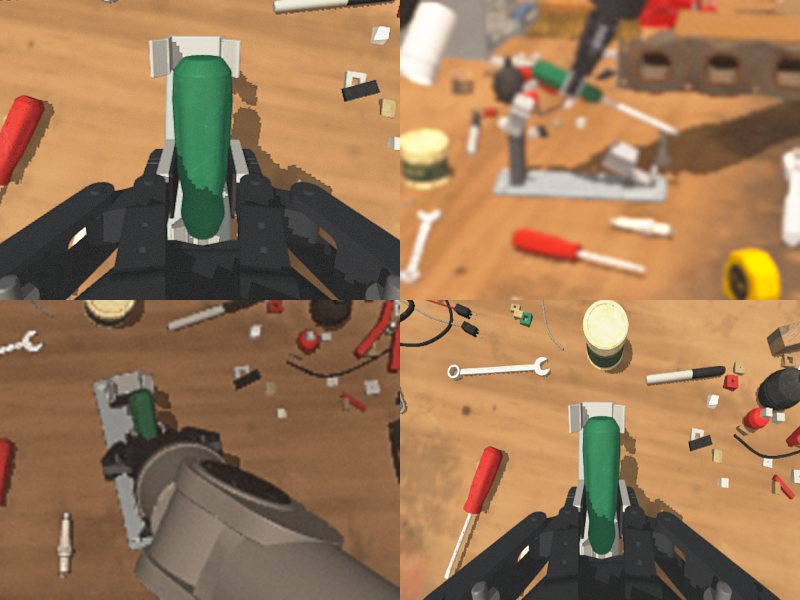

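The driver is above the rest, and in the crop the cradle flare tips are near wrist px (270,140) and (360,140). My prediction puts the cradle's upper edge about 10 px lower, so I check numerically.

```bash
python3 - <<'E'
from goal import *
w=cv2.imread("pics/w8.png");T=np.load("pics/w8.npy");h=cv2.cvtColor(w,cv2.COLOR_BGR2HSV)
for r in list(range(130,184,3))+[200,220,240]:
    m=h[r,240:400,1]<45;d=np.diff(np.r_[0,m.astype(int),0]);print(r,[(240+a,240+b) for a,b in zip(np.where(d==1)[0],np.where(d==-1)[0]) if b-a>2],[int(h[r,c,2]) for c in(280,318,350)])
for nm,p in(("floor",(.096,.017,-.013)),("floor",(.096,-.017,-.013)),("top",(.096,.026,.018)),("top",(.096,-.026,.018)),("toplow",(.072,.026,.018))):
    print(nm,proj("wrist",O+ex*p[0]+ey*p[1]+ez*p[2],T).round(1))
for x,y in((.1125,.032),(.1125,-.032)):
    print("plate",proj("wrist",np.array([O[0]+x*np.cos(psi)-y*np.sin(psi),O[1]+x*np.sin(psi)+y*np.cos(psi),.008]),T).round(1))
E
```

```text
130 [] [198, 210, 205]
133 [] [196, 207, 211]
136 [(np.int64(288), np.int64(344))] [197, 199, 207]
139 [(np.int64(283), np.int64(347))] [183, 227, 202]
142 [(np.int64(269), np.int64(360))] [167, 227, 212]
145 [(np.int64(270), np.int64(360))] [165, 226, 212]
148 [(np.int64(270), np.int64(360))] [169, 224, 210]
151 [(np.int64(270), np.int64(360))] [166, 228, 212]
154 [(np.int64(270), np.int64(360))] [163, 214, 211]
157 [(np.int64(270), np.int64(304)), (np.int64(341), np.int64(360))] [164, 96, 212]
160 [(np.int64(270), np.int64(300)), (np.int64(344), np.int64(360))] [165, 120, 212]
163 [(np.int64(270), np.int64(298)), (np.int64(346), np.int64(359))] [164, 146, 211]
166 [(np.int64(271), np.int64(296)), (np.int64(348), np.int64(359))] [166, 145, 216]
169 [(np.int64(271), np.int64(293)), (np.int64(350), np.int64(359))] [161, 147, 122]
172 [(np.int64(271), np.int64(294)), (np.int64(351), np.int64(359))] [164, 144, 79]
175 [(np.int64(271), np.int64(281)), (np.int64(286), np.int64(293)), (np.int64(351), np.int64(359))] [164, 156, 80]
178 [(np.int64(286), np.int64(293))] [217, 140, 78]
181 [(np.int64(286), np.int64(293))] [218, 138, 87]
200 [(np.int64(286), np.int64(292))] [214, 142, 75]
220 [(np.int64(286), np.int64(294))] [208, 135, 76]
240 [(np.int64(285), np.int64(295)), (np.int64(350), np.int64(359))] [215, 136, 126]
floor [294.5 143.1]
floor [342.1 143.1]
top [275.3 148.7]
top [360.3 148.8]
toplow [277.1 186.7]
plate [287.7 151.9]
plate [350.4 152. ]
```

The measurement says the seat is about 6 mm farther up-slope and 1.6 mm to +y relative to my estimate. I apply most of that and come down in stages.

```bash
sed -i 's/^O=.*/O=np.array([.567,.238,.066])/; /^def goal/i O=O+ex*.0045*np.array([1,1,0])+ey*.0016' goal.py; python3 - <<'E'
from goal import *
delta(Rg,goal(.035))
E
```

```text
Traceback (most recent call last):
  File "goal.py", line 6, in <module>
    O=O+ex*.0045*np.array([1,1,0])+ey*.0016
        ^^
NameError: name 'ex' is not defined. Did you mean: 'hex'?
```

```bash
sed -i 's/^O=np.array.*/O=np.array([.567,.238,.066]);ex=np.array([np.cos(sl)*np.cos(psi),np.cos(sl)*np.sin(psi),np.sin(sl)]);ez=-Rg[:,2];ey=np.cross(ez,ex)/' goal.py; python3 - <<'E'
from goal import *
delta(Rg,goal(.035))
E
```

```text
shift cm [ 0.64 -0.24  3.52] rot [0.002 0.005 0.001]
```

Call:
{"api": "arm_command", "payload": {
  "series": [
    [0.6,-0.25,0,0.002,0.005,0.001],
    [0,0,1.5,0,0,0],
    [0,0,1.3,0,0,0],
    [0,0,0.8,0,0,0],
    [0,0,0,0,0,0]
  ]
}}

```text
clock: 11.22
position: [0.6136, 0.2495, 0.0971]
orientation: [-0.022, 0.971, 0.091, 0.219]
force: [-1.0, 0.8, -0.5]
grip_width: 0.0249
```

```bash
python3 - <<'E'
from goal import *
delta(Rg,goal(.02))
w,T=look("w9");h=cv2.cvtColor(w,cv2.COLOR_BGR2HSV)
for r in range(105,180,5):
    m=h[r,220:420,1]<45;d=np.diff(np.r_[0,m.astype(int),0]);print(r,[(int(220+a),int(220+b)) for a,b in zip(np.where(d==1)[0],np.where(d==-1)[0]) if b-a>2],end=" ");g=cv2.inRange(h[r:r+1,220:420],(65,80,40),(95,255,255))[0];i=np.where(g)[0];print("green",i.size and (220+i.min(),220+i.max()))
for p in((.096,.026,.018),(.096,-.026,.018),(.072,.026,.018),(.096,0,-.013)): print(p,proj("wrist",O+ex*p[0]+ey*p[1]+ez*p[2],T).round(1))
E
```

```text
shift cm [-0.55  0.09  1.69] rot [-0.002 -0.007 -0.003]
pos [0.6136 0.2495 0.0971] 
 [[ 0.888  0.187  0.421]
 [ 0.168 -0.982  0.083]
 [ 0.429 -0.003 -0.903]]
105 [] green 0
110 [(220, 238)] green 0
115 [(220, 234)] green 0
120 [(404, 420)] green 0
125 [(404, 420)] green 0
130 [] green 0
135 [] green 0
140 [] green 0
145 [] green 0
150 [] green 0
155 [] green (np.int64(316), np.int64(329))
160 [] green (np.int64(301), np.int64(342))
165 [(288, 297), (348, 355)] green (np.int64(298), np.int64(347))
170 [(279, 293), (351, 365)] green (np.int64(294), np.int64(350))
175 [(268, 293), (351, 373)] green (np.int64(293), np.int64(350))
(0.096, 0.026, 0.018) [272.3 174.7]
(0.096, -0.026, 0.018) [370.5 174.5]
(0.072, 0.026, 0.018) [274.5 217.4]
(0.096, 0, -0.013) [321.6 164.8]
```

Now prediction and picture agree: flare tips at 268/373, row 172, against a predicted 272/370, row 175; the handle centre at 321.5 is on the cradle centre at 320.5. Lowering on.

Call:
{"api": "arm_command", "payload": {
  "series": [
    [-0.4,0.05,0,-0.002,-0.007,-0.003],
    [0,0,0.8,0,0,0],
    [0,0,0.8,0,0,0],
    [0,0,0,0,0,0]
  ]
}}

```text
clock: 11.6
position: [0.6174, 0.2501, 0.083]
orientation: [-0.021, 0.972, 0.093, 0.217]
force: [0.0, -0.3, -1.8]
grip_width: 0.0246
```

```bash
python3 - <<'E'
from goal import *
delta(Rg,goal(.005))
E
```

```text
shift cm [-0.3   0.07  1.75] rot [-0.    -0.003 -0.   ]
```

Call:
{"api": "arm_command", "payload": {
  "series": [
    [-0.2,0.05,0.6,0,-0.003,0],
    [0,0,0.6,0,0,0],
    [0,0,0.3,0,0,0],
    [0,0,0,0,0,0]
  ]
}}

```text
clock: 11.93
position: [0.6225, 0.2504, 0.0667]
orientation: [-0.021, 0.972, 0.093, 0.215]
force: [-0.6, -0.2, -0.7]
grip_width: 0.0247
```

Call:
{"api": "arm_command", "payload": {
  "series": [
    [0,0,0.2,0,0,0],
    [0,0,0,0,0,0]
  ]
}}

```text
clock: 12.1
position: [0.6232, 0.2508, 0.0643]
orientation: [-0.02, 0.972, 0.093, 0.215]
force: [-0.5, -0.3, -1.3]
grip_width: 0.0248
```

```bash
python3 - <<'E'
from goal import *
delta(Rg,goal(.0))
E
```

```text
shift cm [-0.03  0.03  0.32] rot [-0.     0.001  0.   ]
```

Free and almost seated (3 mm left). I step down until contact.

Call:
{"api": "arm_command", "payload": {
  "series": [
    [0,0,0.2,0,0,0],
    [0,0,0,0,0,0]
  ]
}}

```text
clock: 12.27
position: [0.6241, 0.2511, 0.0625]
orientation: [-0.021, 0.972, 0.093, 0.215]
force: [-0.2, -0.2, -0.1]
grip_width: 0.0251
```

Call:
{"api": "arm_command", "payload": {
  "series": [
    [0,0,0.15,0,0,0],
    [0,0,0,0,0,0]
  ]
}}

```text
clock: 12.43
position: [0.6246, 0.2513, 0.0621]
orientation: [-0.021, 0.972, 0.093, 0.215]
force: [-0.5, -0.8, -1.1]
grip_width: 0.025
```

Call:
{"api": "arm_command", "payload": {
  "series": [
    [0,0,0.2,0,0,0],
    [0,0,0,0,0,0]
  ]
}}

```text
clock: 12.6
position: [0.6249, 0.2515, 0.0627]
orientation: [-0.02, 0.972, 0.093, 0.216]
force: [-0.1, 0.1, -0.7]
grip_width: 0.0251
```

Call:
{"api": "arm_command", "payload": {
  "series": [
    [0,0,0.2,0,0,0],
    [0,0,0,0,0,0]
  ]
}}

```text
clock: 12.77
position: [0.6254, 0.2518, 0.0627]
orientation: [-0.02, 0.971, 0.093, 0.217]
force: [-1.1, 0.3, -0.3]
grip_width: 0.0248
```

```bash
python3 - <<'E'
from goal import *
delta(Rg,goal(.0));s=env.state();print(s["force"],s["wrist_torque"])
w,T=look("w10");h=cv2.cvtColor(w,cv2.COLOR_BGR2HSV)
for r in range(150,260,6):
    m=h[r,220:420,1]<45;d=np.diff(np.r_[0,m.astype(int),0]);print(r,[(int(220+a),int(220+b)) for a,b in zip(np.where(d==1)[0],np.where(d==-1)[0]) if b-a>2],end=" ");g=cv2.inRange(h[r:r+1,220:420],(65,80,40),(95,255,255))[0];i=np.where(g)[0];print("green",i.size and (220+i.min(),220+i.max()))
for p in((.096,.026,.018),(.096,-.026,.018),(.072,.026,.018),(.096,0,-.013),(.102,0,0)): print(p,proj("wrist",O+ex*p[0]+ey*p[1]+ez*p[2],T).round(1))
E
```

```text
shift cm [-0.18  0.09  0.07] rot [ 0.001 -0.004  0.   ]
[-1.05338819  0.26505216 -0.27982518] [-0.17365121  0.70156035 -0.00513126]
pos [0.6254 0.2518 0.0627] 
 [[ 0.888  0.189  0.418]
 [ 0.172 -0.982  0.08 ]
 [ 0.426  0.001 -0.905]]
150 [] green 0
156 [] green (np.int64(308), np.int64(336))
162 [] green (np.int64(300), np.int64(344))
168 [(281, 295), (350, 361)] green (np.int64(295), np.int64(348))
174 [(277, 293), (351, 366)] green (np.int64(294), np.int64(350))
180 [(254, 293), (352, 387)] green (np.int64(293), np.int64(350))
186 [(253, 293), (352, 389)] green (np.int64(293), np.int64(351))
192 [(253, 292), (352, 389)] green (np.int64(293), np.int64(351))
198 [(253, 292), (352, 388)] green (np.int64(292), np.int64(351))
204 [(254, 293), (352, 388)] green (np.int64(293), np.int64(351))
210 [(254, 293), (352, 387)] green (np.int64(293), np.int64(351))
216 [(255, 293), (352, 387)] green (np.int64(293), np.int64(350))
222 [(255, 294), (351, 387)] green (np.int64(294), np.int64(350))
228 [(256, 272), (282, 294), (351, 361), (368, 387)] green (np.int64(294), np.int64(350))
234 [(282, 295), (351, 361)] green (np.int64(295), np.int64(349))
240 [(282, 295), (350, 361)] green (np.int64(295), np.int64(349))
246 [(282, 295), (350, 362)] green (np.int64(295), np.int64(349))
252 [(273, 297), (348, 373)] green (np.int64(297), np.int64(347))
258 [(269, 297), (348, 376)] green (np.int64(297), np.int64(347))
(0.096, 0.026, 0.018) [257.7 184.1]
(0.096, -0.026, 0.018) [386.  184.2]
(0.072, 0.026, 0.018) [261.2 238.5]
(0.096, 0, -0.013) [321.8 169.8]
(0.102, 0, 0) [321.9 162.2]
```

Contact: z no longer advances and wrist torque is 0.7 N·m. The handle (centre 322) lies centred in the cradle (253–389), and x is within a few mm. Release slowly, then back off along the tool axis.

Call:
{"api": "arm_command", "payload": {
  "series": [
    [0,0,0,0,0,0],
    [0,0,0,0,0,0],
    [0,0,0,0,0,0],
    [0,0,0,0,0,0],
    [0,0,0,0,0,0],
    [0,0,0,0,0,0],
    [0,0,0,0,0,0],
    [0,0,0,0,0,0]
  ],
  "claw": 6
}}

```text
clock: 13.48
position: [0.6262, 0.2519, 0.0625]
orientation: [-0.021, 0.971, 0.093, 0.217]
force: [0.2, 0.7, -0.5]
grip_width: 0.0599
```

Call:
{"api": "arm_command", "payload": {
  "series": [
    [0,0,-1,0,0,0],
    [0,0,-2,0,0,0],
    [0,0,-3,0,0,0],
    [0,0,-4,0,0,0],
    [0,0,-4,0,0,0],
    [0,0,-4,0,0,0],
    [0,0,-2,0,0,0],
    [0,0,0,0,0,0],
    [0,0,0,0,0,0]
  ]
}}

```text
clock: 14.23
position: [0.5338, 0.2359, 0.254]
orientation: [-0.02, 0.972, 0.096, 0.216]
force: [-0.3, -1.0, 0.6]
grip_width: 0.0601
```

```bash
python3 - <<'E'
from goal import *
w,T=look("w11");s=env.camera("side");t=env.camera("top");print(env.state()["clock"])
cv2.imwrite("pics/side11.png",s);cv2.imwrite("pics/top11.png",t)
a=w[60:360,140:540];b=cv2.resize(s[120:240,230:390],(400,300),interpolation=cv2.INTER_CUBIC)
cv2.imwrite("pics/c11.png",np.hstack([a,b]))
for nm,p in(("handle",(.045,0,0)),("end",(.102,0,0)),("shank0",(.007,0,0)),("tip",(-.093,0,0))): print(nm,proj("wrist",O+ex*p[0]+ez*p[2],T).round(1),proj("side",O+ex*p[0]).round(1))
h=cv2.cvtColor(w,cv2.COLOR_BGR2HSV);m=cv2.inRange(h,(65,80,40),(95,255,255));n,l,st,c=cv2.connectedComponentsWithStats(m);k=1+st[1:,4].argmax();print("green wrist",st[k],c[k])
hs=cv2.cvtColor(s,cv2.COLOR_BGR2HSV);m=cv2.inRange(hs,(65,80,40),(95,255,255));n,l,st,c=cv2.connectedComponentsWithStats(m)
print([(st[i].tolist(),c[i].round(1).tolist()) for i in range(1,n) if st[i,4]>20 and 230<c[i,0]<390])
E
```

```text
pos [0.5338 0.2359 0.254 ] 
 [[ 0.889  0.195  0.415]
 [ 0.178 -0.981  0.08 ]
 [ 0.423  0.003 -0.906]]
14.3833
handle [323.2 177.2] [288.  170.8]
end [323.6 128.9] [271.9 163.3]
shank0 [323.  206.9] [298.6 175.7]
tip [322.4 277.1] [326.4 188.6]
green wrist [ 312  127   24   80 1604] [323.3659601  164.08291771]
[([274, 161, 24, 15, 85], [287.2, 169.7])]
```

View pics/c11.png

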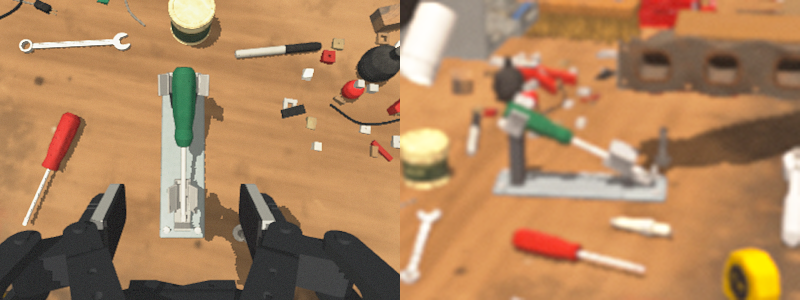

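The driver lies in both channels. In the wrist view the handle spans rows 127–207 (predicted 129–207) at column 323.4, as predicted. In the side view it slants with the handle in the high cradle, and the red driver is untouched. The gripper is clear, so I hand in.

```bash
python3 - <<'E'
from plant import env
print(env.hand_in())
E
```

```text
the job is handed in; nothing more can be done
None
```

The longer (green) screwdriver is lying in the rest nearest the robot, handle in the high cradle and blade in the low channel. I let go of it there and handed the job in at about 14.4 s.

- **Choice:** I measured the green driver at about 197 mm against 163 mm for the red one. The chosen rest is 0.61 m from the base; the other is 0.79 m away.
- **First grasp missed:** The fingers closed above the handle without moving it. The pad tips sit roughly 25 mm farther back than the stated figures. I went down again in small steps; the second grasp held at 24.8 mm.
- **Rest position:** My first estimate and a closer wrist picture disagreed by about 6 mm along the slope and 1.6 mm across. I corrected about 4.5 mm and 1.6 mm of that before lowering.
- **Last checks:**
  - The driver's axis and both handle ends were within 2 pixels of where I predicted them in the wrist view.
  - The shank was in the low channel, and the gripper was clear by about 20 cm.
  - The red driver showed no sign of having moved.
- **Not measured:** I did not measure the tip's gap to the end stop. The last pictures suggest the driver sits 1–4 mm low along the slope, well inside the 20 mm allowed.

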